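# Set a sample cell into the light meter and clamp it

### The arm

A 7-joint arm with a two-finger parallel gripper is mounted at the origin on a cart in front of the work surface, level with it; the furniture and walls round the work are solid. World frame = base frame: x ahead of the robot, y to its left, z up, the work surface at z = 0. Lengths are in m, angles in rad, forces in N, time in s.
With the tool pointing down it reaches from about 0.4 to 0.85 m from the base axis. Payload 4.5 kg.
Tool frame: the origin (TCP) lies at the very end of the fingers, on their centre line; the grasp point (between the pads) lies 19 mm behind it; z points along the fingers, y is the line along which they close (so a half turn about z gives the same grasp; the last joint's range is limited). The gripper opens to 88 mm and grips with 3 to 60 N. Pads are 18 mm wide; open, the fingers measure 123 mm over their backs; the gripper's body (75 mm by 187 mm) begins 45 mm behind the grasp point.
Start: joints at [1.269, 0.689, -0.195, 1.565, 0.157, 0.902, -0.215], TCP at [0.206, -0.59, 0.239] pointing down, gripper open.
Joint ranges: [-3.01, 3.01], [-0.46, 2.08], [-1.47, 1.51], [0.13, 2.56], [-1, 4.14], [0.04, 2.09], [-2.66, 2.66]. Speed limits (rad/s): [2.57, 2.57, 3.14, 3.14, 3.14, 3.14, 3.14].

### API

Orientations are given as a unit quaternion [x, y, z, w].
In Python, from plant import r, eyes, nets gives the robot as it stands.
- The arm moves only by the shell command python3 -m pendant 'ROWS' [FORCE]. ROWS is JSON, a list of rows, each an object of numbers: "claw": the opening, from 0 (shut) to 1 (fully open); "dx", "dy", "dz": the shift along the world's x, y, z in mm; "twist": the turn about the world's z in rad. In form: [{"claw": .., "dx": .., "dy": .., "dz": .., "twist": ..}, ...]. A call has 1 to 8 rows; each row is the pose to reach, as a shift and turn from the pose commanded when the call began; what a row does not reach only later rows make up. A row lasts 1/10 s, in which the tool goes at most 50 mm and 8.59 degrees, less where a joint would pass 70% of its speed; a pose out of reach is approached as far as the arm can. A call with a gripper value outside its range is refused whole. The fingers move at their own pace and stop on an object; FORCE is the grip in N (left out, the last holds). Time passes only in rows, so rows that repeat a pose let the fingers close. It gives the time, the measured TCP pose, the force, the opening and the grip force at its end, in the units of the state.
- r.get_state(): the state, without advancing time (a new reading comes with each control period).
- eyes.snapshot(name): name is "scene" or "top" or "wrist"; returns (picture, depth): 384x512x3 uint8, blue, green, red; 384x512 float32, m along the optical axis (not along the pixel's ray), 0 where there is no reading.
- eyes.camera_info(name): a dict with "K" (3x3 intrinsics, pixels), "world_to_cam" (4x4, takes a point from world to camera coordinates); the wrist camera has in their place "T_tool_cam" (4x4, takes a point from camera to tool coordinates, whose origin is the TCP and whose axes are the flange's). Camera axes: x right, y down, z forward; pixel columns grow to the right and rows downward; lengths in m; the calibration is good to about 2 mm. The wrist camera is an equidistant fisheye: a pixel r from the principal point sees the ray r / f radians off the axis. A picture is of the moment at which its call begins: read the wrist's pose just before it. camera_info takes no time and is no camera call.
- r.finish_job(): hands the job in; it is judged then, once.
Trained networks look in the newest picture that a camera, given by its name, has taken for a name from the list of things; names that differ only in an ending like _2 or _b are one class to them, and where a whole thing is asked for, a point or a joint stands for the part that bears it (a point fixed in the world has none). Each returns a list of dicts, best first, with "confidence" (0 to 1); they miss things now and then, are a little off and sometimes report something else, mostly with a low value. They report only what shows in the picture. A call takes as long as a camera call. They do not tell look-alikes from the thing itself.
- nets.spot_in(camera, query): "box" ([left, top, width, height] as shares, 0 to 1, of the picture: columns of its width, rows of its height, round what is visible of it).
- nets.place_of(camera, query): "position" ([column, row] as shares, 0 to 1, of the picture: columns of its width, rows of its height: a listed point, or the origin of a listed thing).
The state is a dict: "clock": time; "q": joint angles; "qd": joint speeds; "joint_torque": joint torques, N m; "tool_pos": TCP position; "eef_rot": TCP orientation; "contact_force": force on the tool from outside, world axes, zero at the start; "moment": the same for the moment, N m; "opening": opening from 0.0 (shut) to 1.0 (fully open); "finger_force": force on a finger pad.
Only numpy, scipy, OpenCV 4.12 (cv2) and the standard library are available. Lean on these libraries where they do the work, as an engineer would, in place of code of your own. Each camera call takes 0.05 s, during which the arm holds its last target. There are 200 camera calls.

### The job

Swing the light meter's clamp lever fully open, then lift the amber sample cell (orange cap) out of the leaning rack and lower it gently, upright and fully home, into the seat between the lamp and the sensor, turned so that its clear glass faces, not its white frosted sides, look at the lamp and the sensor. Then swing the lever fully closed to clamp it and let go. Leave the green cell in the rack and the other things on the desk as they are.

Things in the scene. Friction and masses are not known exactly. Their poses are not given: they have to be found in the camera images.
- station: Light meter, fixed to the desk: grey base plate 150 x 216 mm, 12 mm thick. Origin on the desk below the middle of the seat; z up. The light path runs along its y axis through the seat: white lamp head on its +y side, black sensor head on its -y side (each 44 x 56 mm, from y = 44 to 100 mm, top at z = 90 mm).
- seat (a point): Middle of the seat floor, 12 mm above the desk, axes as the light meter's (y = light path). Guides at y = +-17 mm, tops 30 mm over the floor. Fixed jaw face at x = +15.5 mm, moving jaw at -15.5 mm (lever closed) to -21 mm (open), tops 38 mm over the floor. So when open the free space is 34 mm in y and 36.5 mm in x (centred at x = -2.7 mm); when closed it is too tight for the cell to go in.
- lens_height (a point): Point in the seat on the light path, 62 mm above the desk; the lens barrels of lamp and sensor end at y = +-34 mm from it.
- clamp_lever (a joint): Cam lever on a vertical pivot: 0 = fully closed (it points along the light meter's -y), 1.57 rad = fully open (along its -x, towards the robot); it opens clockwise seen from above. Stays where it is left (friction 0.06 N m) and moves the jaw 3.5 mm per rad.
- lever_pivot (a point): Point on the lever's vertical pivot axis, 77 mm above the desk (same height as lever_post).
- lever_post (a point): Red upright round post at the lever's end, 16 mm in diameter, to be pinched or pushed; 100 mm from the pivot axis. This point is on the post's axis 77 mm above the desk; the post's top is at 93 mm; the lever's black bar (12 mm thick) joins it lower down, bar top at 56 mm.
- rack: Grey rack fixed to the desk, base 150 x 200 mm, origin under its middle, with two square pockets at y = +-55 mm. The pockets lean 30 degrees from vertical: the cells' tops point towards its -x, to the robot. Side walls reach 32 mm up a cell, two thin rest rails under it 80 mm. Which cell stands in which pocket varies.
- amber_cell_centre (a point): Centre (half-way up) of the cell to be measured: square column 30 x 30 x 120 mm, 0.12 kg, amber glass, orange cap (top 24 mm, same width). z runs up to the cap; clear glass faces look along +-x, white frosted sides along +-y. In the rack the frosted sides look along the rack's y. The lowest 6 mm are 2 mm narrower all round. Seated, this point is 72 mm above the desk.
- green_cell_centre (a point): Centre (half-way up) of the other cell: the same but with blue cap and green glass; stays in the rack.
- bottle: White dispensing bottle with red cap, 59 mm wide, 146 mm tall; origin under its middle. Bystander.
- mug: White mug with dark dots, 82 x 114 x 91 mm; origin under its middle. Bystander.
- notes: Yellow pad of notes, 77 x 101 x 16 mm, lying flat; origin under its middle. Bystander.
- tape: Roll of masking tape, 103 mm across, 25 mm high, lying flat; origin under its middle. Bystander.
Things that resemble listed ones, but are neither listed nor needed, are in the scene too. What is shaped like the part that bears amber_cell_centre but yellow is not meant.

How it is judged:
On the way, in this order (a step that is already met when the one before it is completed fails the run):
1. the clamp lever is swung fully open while the cell still stands in the rack (value of joint clamp_lever above 1.3 rad and distance of amber_cell_centre from where it was at the start of the episode below 0.02 m), for 0.2 s.
2. the amber cell is lifted clear of the rack (distance of amber_cell_centre from where it was at the start of the episode above 0.08 m), for 0.2 s.
3. with the lever still open, the cell stands fully down in the seat, its clear faces towards the lamp and the sensor (z of amber_cell_centre in the frame of station between 0.069 and 0.075 m and x of amber_cell_centre in the frame of station between -0.008 and 0.004 m and y of amber_cell_centre in the frame of station between -0.004 and 0.004 m and angle between amber_cell_centre's own z axis and vertical below 0.07 rad and angle between the x axis of amber_cell_centre and the y axis of station, either way round below 0.26 rad and value of joint clamp_lever above 1 rad), for 0.2 s.
At the end, for the whole second after the job is handed in: The amber cell stands in the seat, upright (4 degrees), fully down (3 mm), within 4 mm of the seat middle (8 mm towards the moving jaw), clear faces square to the light path (6 degrees); the lever is closed (under 0.15 rad); the green cell is in its pocket (15 mm) (z of amber_cell_centre in the frame of station between 0.069 and 0.075 m and x of amber_cell_centre in the frame of station between -0.008 and 0.004 m and y of amber_cell_centre in the frame of station between -0.004 and 0.004 m and angle between amber_cell_centre's own z axis and vertical below 0.07 rad and angle between the x axis of amber_cell_centre and the y axis of station, either way round below 0.1 rad and value of joint clamp_lever below 0.15 rad and distance of green_cell_centre from where it was at the start of the episode below 0.015 m); the robot touches nothing.
It fails at once if the amber cell is dropped into the seat (falls faster than 0.45 m/s there) (linear speed of amber_cell above 0.45 m/s and horizontal distance between amber_cell_centre and seat below 0.03 m and z of amber_cell_centre in the frame of station below 0.14 m).
It fails at once if the green cell is moved by more than 15 mm (distance of green_cell_centre from where it was at the start of the episode above 0.015 m).
It fails at once if the bottle, mug, note pad or tape roll is pushed or tipped by more than 25 mm (distance of any of bottle, mug, notes, tape from where it was at the start of the episode above 0.025 m).
It also fails if it takes over 72 s, if anything falls off the work surface, if the arm or the gripper's body presses on something with over 40 N, if the wrist force passes 120 N, or if a joint passes its speed limit or range.

## Working session

There is one attempt and no reset: what is moved stays moved. The work goes in short steps, Python scripts to look and compute and a shell command to move; the robot and the scene stay as the last step left them, time stands still between calls to the robot, and variables do not carry over. Pictures are saved under pics/ and viewed, at most 10 in all, crops included, and the job is handed in when it is done.

```bash
ls; mkdir -p pics; cat > h.py <<'E'
import numpy as np, cv2
from plant import r, eyes, nets
from scipy.spatial.transform import Rotation as R
def px2w(cam,u,v,d):
    c=eyes.camera_info(cam);K=np.array(c["K"]);T=np.linalg.inv(np.array(c["world_to_cam"]))
    return T[:3,:3]@(np.linalg.inv(K)@[u,v,1]*d)+T[:3,3]
def ray(cam,u,v):
    c=eyes.camera_info(cam);K=np.array(c["K"]);T=np.linalg.inv(np.array(c["world_to_cam"]))
    d=T[:3,:3]@(np.linalg.inv(K)@[u,v,1]); return T[:3,3],d/np.linalg.norm(d)
def atz(cam,u,v,z):
    o,d=ray(cam,u,v); return o+d*(z-o[2])/d[2]
def cloud(cam,dep):
    c=eyes.camera_info(cam);K=np.array(c["K"]);T=np.linalg.inv(np.array(c["world_to_cam"]))
    v,u=np.mgrid[:384,:512]; p=np.stack([u,v,np.ones_like(u)],-1)@np.linalg.inv(K).T*dep[...,None]
    return p@T[:3,:3].T+T[:3,3]
E
python3 - <<'E'
from h import *
np.set_printoptions(precision=4,suppress=True)
for cam in ("scene","top"):
    p,d=eyes.snapshot(cam); cv2.imwrite(f"pics/{cam}0.png",p); np.save(cam+"0.npy",d)
    print(cam,ray(cam,256,192))
    for q in ["station","seat","lens_height","lever_pivot","lever_post","rack","amber_cell_centre","green_cell_centre"]:
        for o in nets.place_of(cam,q)[:3]:
            u,v=o["position"][0]*512,o["position"][1]*384
            dd=d[min(int(v),383),min(int(u),511)]
            print(q,round(o["confidence"],2),round(u,1),round(v,1),px2w(cam,u,v,dd))
s=r.get_state();print(s["tool_pos"],s["eef_rot"],s["clock"])
E
```

```text
pics
scene (array([-0.5509,  0.8705,  0.7627]), array([ 0.6905, -0.58  , -0.4323]))
station 0.59 269.6 197.9 [ 0.5666 -0.1337  0.0201]
seat 0.56 269.2 189.4 [ 0.5664 -0.13    0.0557]
lens_height 0.67 271.7 177.6 [ 0.7344 -0.292  -0.0002]
lens_height 0.26 321.1 175.5 [ 0.5827 -0.4222  0.0282]
lever_pivot 0.7 285.2 181.1 [ 0.6028 -0.2429  0.0448]
lever_pivot 0.28 182.9 226.9 [0.4757 0.2844 0.0867]
lever_post 0.49 300.1 171.4 [ 0.7097 -0.4309  0.0005]
rack 0.59 188.5 239.6 [0.4818 0.2642 0.0327]
amber_cell_centre 0.62 318.3 218.7 [ 0.3532 -0.1661  0.0165]
amber_cell_centre 0.56 201.0 213.3 [0.5238 0.19   0.0804]
green_cell_centre 0.87 180.6 227.6 [0.4777 0.291  0.0858]
top (array([ 0.2266, -0.0053,  1.6423]), array([ 0.1777,  0.0064, -0.9841]))
station 0.9 300.3 171.8 [ 0.6094 -0.1749  0.0096]
seat 0.65 300.5 168.7 [ 0.6218 -0.1754  0.0124]
seat 0.18 349.4 229.4 [ 0.3778 -0.375  -0.0026]
lens_height 0.59 255.2 221.3 [0.4022 0.0061 0.0041]
lens_height 0.58 303.0 169.0 [ 0.6202 -0.1855  0.0146]
lever_pivot 0.7 307.5 187.5 [ 0.5362 -0.1994  0.0515]
lever_pivot 0.19 253.1 224.2 [0.3886 0.0141 0.0201]
lever_post 0.71 330.4 182.5 [ 0.554  -0.2868  0.072 ]
rack 0.98 199.0 190.6 [0.5241 0.2391 0.0007]
amber_cell_centre 0.8 300.9 231.0 [ 0.3642 -0.1755  0.0333]
amber_cell_centre 0.43 211.9 182.5 [0.5335 0.1727 0.1266]
green_cell_centre 0.55 184.6 195.7 [0.4805 0.2738 0.1281]
green_cell_centre 0.24 256.0 220.1 [0.4053 0.0028 0.0204]
[ 0.206  -0.5901  0.2388] [0.9859 0.1671 0.     0.0001] 0.9
```

```bash
python3 - <<'E'
import cv2,numpy as np
a=cv2.imread("pics/scene0.png")[110:310,120:390];b=cv2.imread("pics/top0.png")[110:280,150:380]
a=cv2.resize(a,(540*800//800,400));b=cv2.resize(b,None,fx=3.4,fy=3.4,interpolation=cv2.INTER_CUBIC)
cv2.imwrite("pics/a.png",cv2.resize(cv2.imread("pics/scene0.png")[110:310,120:390],None,fx=2.9,fy=2.9,interpolation=cv2.INTER_CUBIC));cv2.imwrite("pics/b.png",b)
E
```

```text
(no output)
```

View pics/a.png

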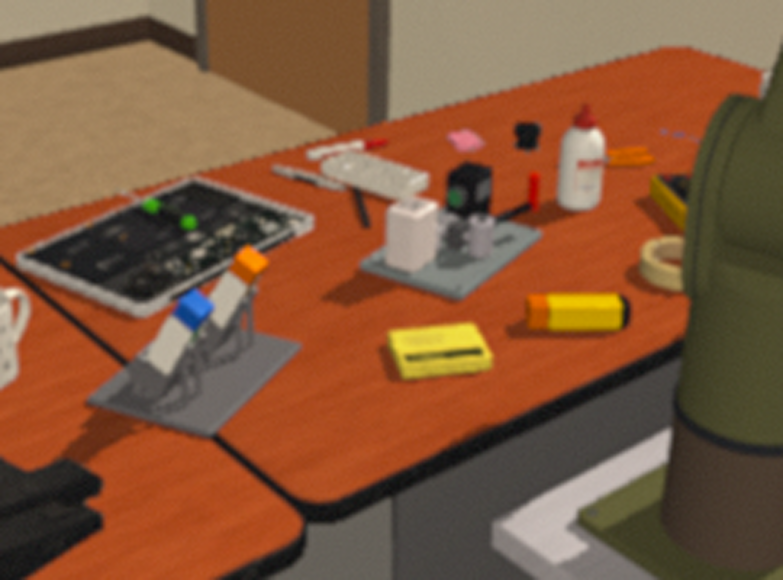

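View pics/b.png

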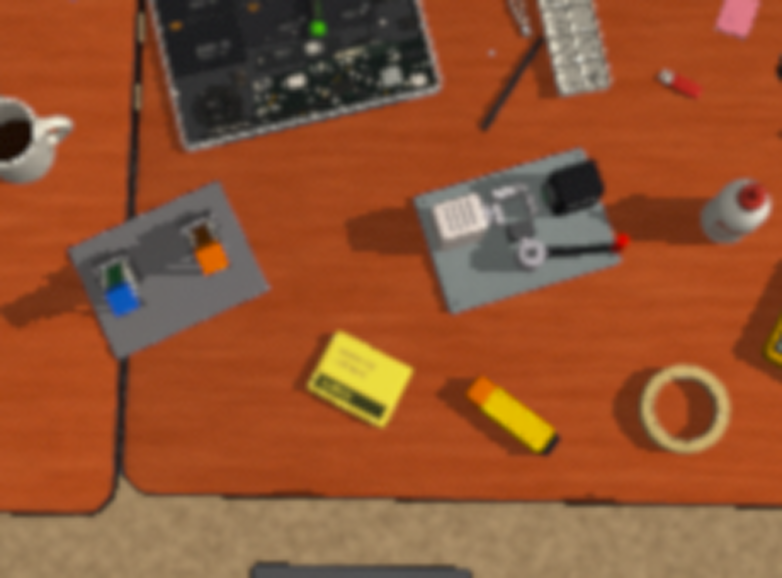

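The scene picture shows the grey rack on the left, with the blue-capped cell at about (195,305) and the orange-capped one at (250,262). The station is at (450,240) and its red post at (533,190). The yellow look-alike lies on the desk at (580,312). In the top picture the amber cap is at (210,258), the post at (622,242) and the pivot at (532,252).

```bash
python3 - <<'E'
from h import *
np.set_printoptions(precision=4,suppress=True)
p=cv2.imread("pics/top0.png");d=np.load("top0.npy");P=cloud("top",d)
hsv=cv2.cvtColor(p,cv2.COLOR_BGR2HSV);v,u=np.mgrid[:384,:512]
def rect(m,z,name):
    n,l,s,c=cv2.connectedComponentsWithStats(m.astype(np.uint8));i=1+np.argmax(s[1:,4]);m=l==i
    pts=np.array([atz("top",a,b,z)[:2] for a,b in zip(u[m],v[m])])
    (c,wh,a)=cv2.minAreaRect((pts*1000).astype(np.float32));print(name,m.sum(),c,wh,a)
grey=(hsv[...,1]<70)
def reg(u0,u1,v0,v1): return (u>=u0)&(u<u1)&(v>=v0)&(v<v1)
rect(grey&reg(265,336,150,205),0.012,"station")
rect(grey&reg(168,232,160,218)&(hsv[...,2]<190),0.008,"rack")
def blob(m,z,n):
    uu,vv=u[m].mean(),v[m].mean();print(n,m.sum(),uu,vv,atz("top",uu,vv,z),np.median(P[m],0))
H=hsv[...,0]
blob(reg(325,338,174,188)&((H<5)|(H>174))&(hsv[...,1]>200)&(hsv[...,2]>150),0.093,"post")
blob(reg(200,222,172,195)&(H>8)&(H<20)&(hsv[...,1]>200)&(hsv[...,2]>200),0.13,"ocap")
blob(reg(176,195,188,205)&(H>95)&(H<125)&(hsv[...,1]>120),0.13,"bcap")
print(P[168:200:2,200:224:3,2]*1000)
print(P[180:190:2,300:334:3,2]*1000)
E
```

```text
station 1852 (587.338134765625, -182.20611572265625) (147.7207794189453, 219.17469787597656) 18.03579330444336Traceback (most recent call last):
  File "<stdin>", line 12, in <module>
  File "<stdin>", line 7, in rect
  File "h.py", line 11, in atz
    o,d=ray(cam,u,v); return o+d*(z-o[2])/d[2]
        ~~~^^^^^^^^^
  File "h.py", line 8, in ray
    c=eyes.camera_info(cam);K=np.array(c["K"]);T=np.linalg.inv(np.array(c["world_to_cam"]))
ValueError: time passes only in moves, steps and waits
```

```bash
sed -i 's/^from scipy.*/&\nimport functools\n@functools.lru_cache(None)\ndef info(c): return eyes.camera_info(c)/; s/c=eyes.camera_info(cam)/c=info(cam)/' h.py
python3 - <<'E'
from h import *
np.set_printoptions(precision=4,suppress=True,linewidth=150)
p=cv2.imread("pics/top0.png");d=np.load("top0.npy");P=cloud("top",d)
hsv=cv2.cvtColor(p,cv2.COLOR_BGR2HSV);v,u=np.mgrid[:384,:512]
def rect(m,z,name):
    n,l,s,c=cv2.connectedComponentsWithStats(m.astype(np.uint8));i=1+np.argmax(s[1:,4]);m=l==i
    pts=np.array([atz("top",a,b,z)[:2] for a,b in zip(u[m],v[m])])
    (c,wh,a)=cv2.minAreaRect((pts*1000).astype(np.float32));print(name,m.sum(),c,wh,a)
grey=(hsv[...,1]<70)
def reg(u0,u1,v0,v1): return (u>=u0)&(u<u1)&(v>=v0)&(v<v1)
rect(grey&reg(265,336,150,205)&(P[...,2]<.02),0.012,"station")
rect(grey&reg(168,232,160,218)&(P[...,2]<.02),0.004,"rack")
def blob(m,z,n):
    uu,vv=u[m].mean(),v[m].mean();print(n,m.sum(),uu,vv,atz("top",uu,vv,z),np.median(P[m],0))
H=hsv[...,0]
blob(reg(325,338,174,188)&((H<5)|(H>174))&(hsv[...,1]>200)&(hsv[...,2]>150),0.093,"post")
blob(reg(200,222,172,195)&(H>8)&(H<20)&(hsv[...,1]>200)&(hsv[...,2]>200),0.13,"ocap")
blob(reg(176,195,188,205)&(H>95)&(H<125)&(hsv[...,1]>120),0.13,"bcap")
print((P[178:192:2,202:220:2,2]*1000).round())
print((P[176:192:2,300:336:3,2]*1000).round())
i=eyes.camera_info("wrist");print(i)
E
```

```text
station 1147 (586.7963256835938, -179.99549865722656) (147.750244140625, 214.66281127929688) 18.16399574279785
rack 1290 (532.8082885742188, 240.30319213867188) (156.65878295898438, 199.3166961669922) 28.768455505371094
post 8 332.5 180.0 [ 0.5597 -0.2913  0.093 ] [ 0.5598 -0.2916  0.0933]
ocap 40 212.2 185.675 [0.5207 0.1707 0.13  ] [0.5208 0.1715 0.1268]
bcap 71 185.16901408450704 197.46478873239437 [0.4734 0.2708 0.13  ] [0.4746 0.2724 0.1248]
[[  13.   32.   49.   75.   85.   92.   47.    8.    8.]
 [   8.   50.   82.   85.  100. 1642.   21.   10.    7.]
 [   0.   16.  106.  121.  132.  139.  132.   40.    7.]
 [   7.    6.   41.  138.  134.  131.  128.   11.    6.]
 [   7.   13.    8.  125.  125.  128.  127.  122.    6.]
 [   5.   10.    3.    4.  118.  127.  118.   16.    6.]
 [  13.    6.   10.    1.  121.    7. 1642.    9.   10.]]
[[ 42.  49.  49.   8.  10.  13.   4.   7.   9.  12. -10.  -3.]
 [ 45.  48.  46.  10.   1.  18.  15.  12.  12.  13.  -6.   1.]
 [ 39.  36.  52.  12.  14.  10.  17.  13.   7.  10.   8.  89.]
 [  8.  55.  60.  60.  10.  51.  52.  54.  59.  53.  72.  91.]
 [ 17.  63.  65.  59.  48.  50.  52.  55.  52.  50.  53.  -0.]
 [ 14.  55.  61.  51.  17.  15.   5.  22.  11.  14.  14.   3.]
 [ 15.  32.  51.  17.  14.  10.   7.  11.  12.   3.  -7.  -8.]
 [ 18.  12.  13.   6.  12.  13.  10.  10.  -0.  -5.  -1.  -6.]]
{'K': array([[297.3186,   0.    , 257.7844],
       [  0.    , 297.3186, 186.0807],
       [  0.    ,   0.    ,   1.    ]]), 'T_tool_cam': array([[ 0.0005, -0.956 , -0.2933,  0.0756],
       [ 1.    ,  0.0006, -0.0005, -0.0004],
       [ 0.0007, -0.2933,  0.956 , -0.1454],
       [ 0.    ,  0.    ,  0.    ,  1.    ]])}
```

```bash
python3 -m pendant '[{"dx":30,"dy":34,"dz":20},{"dx":60,"dy":68,"dz":40},{"dx":90,"dy":100,"dz":50},{"dx":122,"dy":138,"dz":50},{"dx":154,"dy":174,"dz":50},{"dx":186,"dy":210,"dz":50},{"dx":218,"dy":246,"dz":50},{"dx":250,"dy":282,"dz":50}]'; python3 -m pendant '[{"dx":30,"dy":34},{"dx":60,"dy":68},{"dx":90,"dy":90},{"dx":90,"dy":90},{"dx":90,"dy":90}]'; cat >> h.py <<'E'
@functools.lru_cache(None)
def wpose():
    s=r.get_state();T=np.eye(4);T[:3,:3]=R.from_quat(s["eef_rot"]).as_matrix();T[:3,3]=s["tool_pos"]
    return T@np.array(info("wrist")["T_tool_cam"])
def wrays(T,uv):
    K=np.array(info("wrist")["K"]);uv=np.atleast_2d(uv).astype(float)
    d=(uv-[K[0,2],K[1,2]])/K[0,0];th=np.linalg.norm(d,axis=1)+1e-9
    k=np.c_[d/th[:,None]*np.sin(th)[:,None],np.cos(th)]
    return T[:3,3],k@T[:3,:3].T
def watz(T,uv,z):
    o,k=wrays(T,uv);return o+k*((z-o[2])/k[:,2])[:,None]
def wproj(T,X):
    K=np.array(info("wrist")["K"]);c=(np.atleast_2d(X)-T[:3,3])@T[:3,:3]
    rr=np.linalg.norm(c[:,:2],axis=1);th=np.arctan2(rr,c[:,2])
    return c[:,:2]/rr[:,None]*th[:,None]*K[0,0]+[K[0,2],K[1,2]]
def wcloud(T,dep):
    v,u=np.mgrid[:384,:512];o,k=wrays(T,np.c_[u.ravel(),v.ravel()])
    return (o+k/(k@T[:3,2])[:,None]*dep.reshape(-1,1)).reshape(384,512,3)
E
python3 - <<'E'
from h import *
np.set_printoptions(precision=4,suppress=True,linewidth=150)
T=wpose();p,d=eyes.snapshot("wrist");cv2.imwrite("pics/w1.png",p);np.savez("w1.npz",T=T,d=d)
cv2.imwrite("pics/w1b.png",cv2.resize(p,(768,576)))
for q,z in [("station",.0),("seat",.012),("lens_height",.062),("lever_pivot",.077),("lever_post",.077)]:
    for o in nets.place_of("wrist",q)[:2]:
        uv=np.array(o["position"])*[512,384];print(q,round(o["confidence"],2),uv,watz(T,uv,z))
s=r.get_state();print(s["tool_pos"],s["eef_rot"],s["q"],s["clock"])
E
```

```text
[ 0.206  -0.5901  0.2387] [0.9859 0.1671 0.     0.    ] [ 1.2688  0.6891 -0.1946  1.5653  0.1573  0.9025 -0.2151] 1.2validation failed for argument at $[0]...
validation failed for argument at $[0]...
```

View pics/w1b.png

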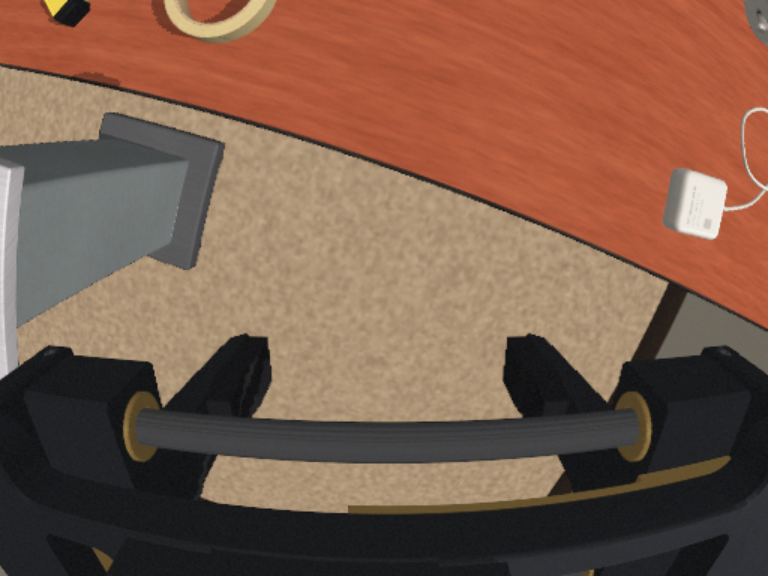

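The rows were refused because every field is needed, so this picture only shows the start pose: desk edge at the top, fingers at the bottom. I'm retrying with complete rows.

```bash
python3 -m pendant '[{"claw":1,"dx":30,"dy":34,"dz":20,"twist":0},{"claw":1,"dx":60,"dy":68,"dz":40,"twist":0},{"claw":1,"dx":90,"dy":100,"dz":50,"twist":0},{"claw":1,"dx":122,"dy":138,"dz":50,"twist":0},{"claw":1,"dx":154,"dy":174,"dz":50,"twist":0},{"claw":1,"dx":186,"dy":210,"dz":50,"twist":0},{"claw":1,"dx":218,"dy":246,"dz":50,"twist":0},{"claw":1,"dx":250,"dy":282,"dz":50,"twist":0}]'; python3 -m pendant '[{"claw":1,"dx":30,"dy":34,"dz":0,"twist":0},{"claw":1,"dx":60,"dy":68,"dz":0,"twist":0},{"claw":1,"dx":80,"dy":90,"dz":0,"twist":0},{"claw":1,"dx":80,"dy":90,"dz":0,"twist":0}]'
cat > look.py <<'E'
import sys
from h import *
np.set_printoptions(precision=4,suppress=True,linewidth=150)
n=sys.argv[1]
T=wpose();p,d=eyes.snapshot("wrist");cv2.imwrite(f"pics/{n}.png",p);np.savez(n+".npz",T=T,d=d)
cv2.imwrite(f"pics/{n}b.png",cv2.resize(p,(768,576)))
for a in sys.argv[2:]:
    q,z=a.split("=")
    for o in nets.place_of("wrist",q)[:2]:
        uv=np.array(o["position"])*[512,384];print(q,round(o["confidence"],2),uv,watz(T,uv,float(z)))
s=r.get_state();print(s["tool_pos"],s["eef_rot"],s["q"],s["clock"])
E
python3 look.py w2 station=0 seat=.012 lens_height=.062 lever_pivot=.077 lever_post=.077
```

```text
clock: 2.0
tool_pos: [0.4571, -0.3066, 0.289]
eef_rot: [0.986, 0.167, 0.0, 0.0]
contact_force: [1.1, -0.7, -0.4]
opening: 1.003
finger_force: 0.0
clock: 2.4
tool_pos: [0.5396, -0.2123, 0.2888]
eef_rot: [0.985, 0.172, 0.002, -0.001]
contact_force: [-0.1, 0.2, -0.2]
opening: 1.0
finger_force: 0.0
station 0.83 [252.8768  98.496 ] [[ 0.6078 -0.1789  0.    ]]
seat 0.64 [250.7776  97.1136] [[ 0.6087 -0.1757  0.012 ]]
lens_height 0.84 [249.6    98.304] [[ 0.607  -0.1762  0.062 ]]
lever_pivot 0.81 [245.4016 151.488 ] [[ 0.5445 -0.1934  0.077 ]]
lever_post 0.87 [324.608  166.5024] [[ 0.5606 -0.2927  0.077 ]]
[ 0.5349 -0.2199  0.2888] [ 0.9862  0.1657 -0.0004  0.0004] [ 0.4217  0.5687 -0.188   1.6473  0.1265  0.9378 -1.0504] 2.7
```

View pics/w2b.png

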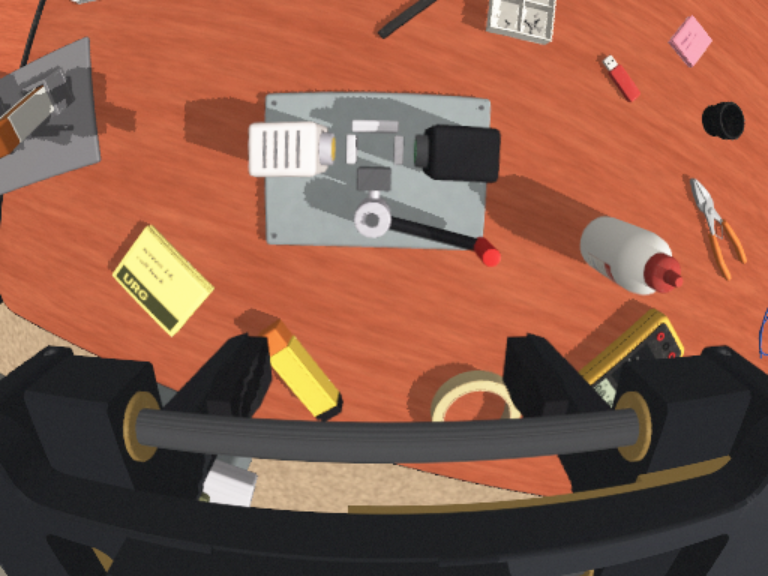

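The wrist picture shows the station square in the image. Plate corners are near (267,93) and (490,100), the seat is at (376,150), the lever pivot at (373,219) and the post at (488,252). The lever is already slightly open. The rack is at the far left.

```bash
python3 look.py w3 seat=.012 lens_height=.062 lever_pivot=.077 lever_post=.077; python3 - <<'E'
from h import *
np.set_printoptions(precision=4,suppress=True,linewidth=150)
z=np.load("w3.npz");T=z["T"];p=cv2.imread("pics/w3.png");P=wcloud(T,z["d"]);hsv=cv2.cvtColor(p,cv2.COLOR_BGR2HSV)
v,u=np.mgrid[:384,:512];H=hsv[...,0]
m=(P[...,2]<.025)&(P[...,2]>-.01)&(H>70)&(H<110)&(hsv[...,2]>60)&(u>165)&(u<340)&(v>50)&(v<175)
m=cv2.morphologyEx(m.astype(np.uint8),cv2.MORPH_OPEN,np.ones((3,3)))>0
X=watz(T,np.c_[u[m],v[m]],.012)[:,:2]
print(m.sum(),cv2.minAreaRect((X*1000).astype(np.float32)))
# head tops at z=.09
for n,mm in [("lamp",(P[...,2]>.08)&(P[...,2]<.1)&(u>150)&(u<230)&(v<130)),("sensor",(P[...,2]>.08)&(P[...,2]<.1)&(u>270)&(u<345)&(v<130))]:
    mm=cv2.morphologyEx(mm.astype(np.uint8),cv2.MORPH_OPEN,np.ones((3,3)))>0
    X=watz(T,np.c_[u[mm],v[mm]],.09)[:,:2]; print(n,mm.sum(),cv2.minAreaRect((X*1000).astype(np.float32)))
mm=((H<5)|(H>174))&(hsv[...,1]>200)&(u>310)&(u<340)&(v>150)&(v<180)&(P[...,2]>.085)
print("post",mm.sum(),watz(T,[u[mm].mean(),v[mm].mean()],.093))
E
```

```text
seat 0.67 [242.9952  92.5056] [[ 0.6061 -0.1729  0.012 ]]
lens_height 0.77 [242.9952  91.008 ] [[ 0.6079 -0.1749  0.062 ]]
lever_pivot 0.93 [239.9232 141.5808] [[ 0.5486 -0.1917  0.077 ]]
lever_pivot 0.64 [245.9136  94.1952] [[ 0.6053 -0.1802  0.077 ]]
lever_post 0.67 [321.792 158.208] [[ 0.5627 -0.294   0.077 ]]
[ 0.5357 -0.2187  0.2888] [ 0.986   0.1666 -0.      0.0001] [ 0.4206  0.5689 -0.1894  1.6468  0.1264  0.9378 -1.0505] 2.95
9361 ((587.0857543945312, -181.76153564453125), (146.2179412841797, 211.99281311035156), 17.95142936706543)
lamp 1639 ((583.4361572265625, -108.80775451660156), (43.770694732666016, 55.83356857299805), 18.29368019104004)
sensor 1728 ((627.7162475585938, -243.19821166992188), (44.07346725463867, 55.026893615722656), 19.446514129638672)
post 5 [[ 0.5621 -0.2853  0.093 ]]
```

```bash
python3 -m pendant '[{"claw":0.45,"dx":10,"dy":-25,"dz":0,"twist":-0.14},{"claw":0.45,"dx":20,"dy":-50,"dz":0,"twist":-0.28},{"claw":0.45,"dx":26,"dy":-71,"dz":-20,"twist":-0.42},{"claw":0.45,"dx":26,"dy":-71,"dz":-50,"twist":-0.56},{"claw":0.45,"dx":26,"dy":-71,"dz":-80,"twist":-0.70},{"claw":0.45,"dx":26,"dy":-71,"dz":-110,"twist":-0.84},{"claw":0.45,"dx":26,"dy":-71,"dz":-130,"twist":-0.98},{"claw":0.45,"dx":26,"dy":-71,"dz":-150,"twist":-1.05}]' 10; python3 -m pendant '[{"claw":0.45,"dx":0,"dy":0,"dz":0,"twist":0},{"claw":0.45,"dx":0,"dy":0,"dz":0,"twist":0}]'; python3 look.py w4 lever_post=.077 lever_pivot=.077 bottle=0; python3 - <<'E'
from h import *
z=np.load("w4.npz");T=z["T"];p=cv2.imread("pics/w4.png");P=wcloud(T,z["d"]);hsv=cv2.cvtColor(p,cv2.COLOR_BGR2HSV)
H=hsv[...,0];m=((H<6)|(H>172))&(hsv[...,1]>190)&(P[...,2]>.07)&(P[...,2]<.11)
n,l,s,c=cv2.connectedComponentsWithStats(m.astype(np.uint8));i=1+np.argmax(s[1:,4]);print(s[i],c[i],P[l==i].mean(0),P[l==i].max(0),P[l==i].min(0))
E
```

```text
clock: 3.75
tool_pos: [0.5617, -0.289, 0.1375]
eef_rot: [0.936, -0.352, -0.0, 0.0]
contact_force: [0.1, 1.0, -0.5]
opening: 0.449
finger_force: 0.0
clock: 3.95
tool_pos: [0.5621, -0.2892, 0.139]
eef_rot: [0.937, -0.349, -0.0, 0.0]
contact_force: [0.0, -0.2, 1.1]
opening: 0.449
finger_force: 0.0
lever_post 0.62 [266.8032 198.4896] [[ 0.5593 -0.2956  0.077 ]]
bottle 0.84 [345.8048  46.1184] [[ 0.6043 -0.4376  0.    ]]
bottle 0.27 [152.5248 213.696 ] [[ 0.6036 -0.1748  0.    ]]
[ 0.5627 -0.2896  0.1401] [ 0.937  -0.3493  0.0012  0.    ] [ 0.3488  0.8217  0.0988  1.6376 -0.1145  0.6855 -1.7797] 4.15
[256 189  21  29 227] [264.45814978 198.36123348] [ 0.56246264 -0.29589035  0.08385721] [ 0.56631055 -0.28715626  0.09383409] [ 0.55335471 -0.30160125  0.07048678]
```

```bash
python3 -m pendant '[{"claw":0.45,"dx":-2,"dy":-4,"dz":-25,"twist":0},{"claw":0.45,"dx":-2,"dy":-4,"dz":-50,"twist":0},{"claw":0.45,"dx":-2,"dy":-4,"dz":-75,"twist":0},{"claw":0.45,"dx":-2,"dy":-4,"dz":-75,"twist":0},{"claw":0,"dx":-2,"dy":-4,"dz":-75,"twist":0},{"claw":0,"dx":-2,"dy":-4,"dz":-75,"twist":0},{"claw":0,"dx":-2,"dy":-4,"dz":-75,"twist":0},{"claw":0,"dx":-2,"dy":-4,"dz":-75,"twist":0}]' 10; python3 - <<'E'
import numpy as np
from scipy.spatial.transform import Rotation as R
from plant import r
s=r.get_state();print(s["tool_pos"],s["opening"],s["contact_force"])
p=np.array(s["tool_pos"][:2]);
for pv in [(.5495,-.193),(.5505,-.194),(.5486,-.1917)]:
    d=p-pv;print(pv,np.hypot(*d),np.degrees(np.arctan2(d[1],d[0])))
E
```

```text
clock: 4.95
tool_pos: [0.5609, -0.2951, 0.0654]
eef_rot: [0.937, -0.35, 0.002, 0.001]
contact_force: [0.7, -2.8, 4.0]
opening: 0.177
finger_force: 10.0
[ 0.5609059  -0.29507704  0.06537232] 0.17716319254055654 [ 0.72494246 -2.8409902   3.97512321]
(0.5495, -0.193) 0.1027122974577711 -83.62432231027685
(0.5505, -0.194) 0.10161126992965384 -84.12209703433373
(0.5486, -0.1917) 0.10410690161507682 -83.21151242974413
```

```bash
python3 -m pendant '[{"claw":0,"dx":-16.6,"dy":-0.4,"dz":0,"twist":0},{"claw":0,"dx":-33,"dy":2,"dz":0,"twist":0},{"claw":0,"dx":-48.7,"dy":7.1,"dz":0,"twist":0},{"claw":0,"dx":-63.4,"dy":14.7,"dz":0,"twist":0},{"claw":0,"dx":-76.7,"dy":24.6,"dz":0,"twist":0},{"claw":0,"dx":-88.2,"dy":36.5,"dz":0,"twist":0},{"claw":0,"dx":-97.5,"dy":50.2,"dz":0,"twist":0},{"claw":0,"dx":-104.4,"dy":65.2,"dz":0,"twist":0}]' 10; python3 -m pendant '[{"claw":0,"dx":0,"dy":2,"dz":0,"twist":0},{"claw":0,"dx":0,"dy":2,"dz":0,"twist":0},{"claw":0,"dx":0,"dy":2,"dz":0,"twist":0}]'
```

```text
clock: 5.75
tool_pos: [0.452, -0.2308, 0.065]
eef_rot: [0.936, -0.352, -0.001, 0.002]
contact_force: [-7.4, -5.4, 9.5]
opening: 0.177
finger_force: 10.0
clock: 6.05
tool_pos: [0.4503, -0.2274, 0.0648]
eef_rot: [0.936, -0.352, -0.004, 0.002]
contact_force: [-10.2, -3.2, 11.5]
opening: 0.172
finger_force: 10.0
```

```bash
python3 -m pendant '[{"claw":0.5,"dx":0,"dy":0,"dz":0,"twist":0},{"claw":0.5,"dx":0,"dy":0,"dz":0,"twist":0},{"claw":0.5,"dx":0,"dy":0,"dz":35,"twist":0},{"claw":1,"dx":0,"dy":0,"dz":80,"twist":0},{"claw":1,"dx":0,"dy":30,"dz":130,"twist":0.14},{"claw":1,"dx":0,"dy":70,"dz":170,"twist":0.28},{"claw":1,"dx":0,"dy":115,"dz":200,"twist":0.42},{"claw":1,"dx":0,"dy":160,"dz":200,"twist":0.56}]' 10; python3 -m pendant '[{"claw":1,"dx":0,"dy":45,"dz":0,"twist":0.14},{"claw":1,"dx":0,"dy":90,"dz":0,"twist":0.28},{"claw":1,"dx":0,"dy":135,"dz":0,"twist":0.42},{"claw":1,"dx":0,"dy":180,"dz":0,"twist":0.56},{"claw":1,"dx":0,"dy":210,"dz":0,"twist":0.66},{"claw":1,"dx":0,"dy":210,"dz":0,"twist":0.66},{"claw":1,"dx":0,"dy":210,"dz":0,"twist":0.66},{"claw":1,"dx":0,"dy":210,"dz":0,"twist":0.66}]';  python3 look.py w5 amber_cell_centre=.09 green_cell_centre=.09 rack=0;python3 - <<'E'
from h import *
for q in ("lever_post","lever_pivot"):
    eyes.snapshot("top")
    for o in nets.place_of("top",q)[:2]: print(q,o["confidence"],atz("top",o["position"][0]*512,o["position"][1]*384,.077))
E
```

```text
clock: 6.85
tool_pos: [0.4579, -0.0759, 0.2652]
eef_rot: [0.997, -0.075, 0.004, 0.0]
contact_force: [1.5, 1.3, -0.1]
opening: 0.882
finger_force: 0.0
clock: 7.65
tool_pos: [0.4556, 0.1322, 0.2618]
eef_rot: [0.968, 0.249, -0.0, 0.0]
contact_force: [0.3, -0.7, -0.2]
opening: 1.005
finger_force: 0.0
amber_cell_centre 0.71 [463.4112 167.0016] [[ 0.5891 -0.1008  0.09  ]]
amber_cell_centre 0.67 [257.28    71.3088] [[0.546  0.1831 0.09  ]]
green_cell_centre 0.66 [160.      72.6144] [[0.4978 0.2768 0.09  ]]
green_cell_centre 0.22 [489.1136 175.7952] [[ 0.6054 -0.1533  0.09  ]]
rack 0.69 [214.9888  69.1968] [[0.5288 0.239  0.    ]]
[0.4557 0.1323 0.2618] [ 0.9685  0.2491 -0.      0.0003] [-0.2436  0.4645 -0.2036  1.9749  0.1393  0.7155 -1.599 ] 7.85
lever_post 0.58 [ 0.46077974 -0.2349907   0.077     ]
lever_pivot 0.69 [ 0.54972363 -0.20331043  0.077     ]
lever_pivot 0.44 [ 0.59407102 -0.15298704  0.077     ]
```

View pics/w5b.png

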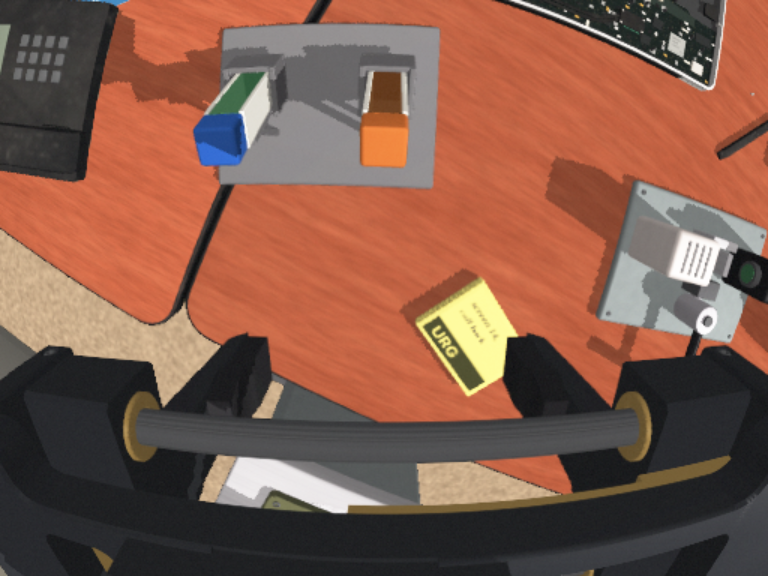

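The wrist picture shows the orange cap at (385,140), in the right pocket, and the blue cap at (220,138). The rack is aligned with the image. On the right, the lever now points along the station's -x, so it is open.

```bash
python3 - <<'E'
from h import *
np.set_printoptions(precision=4,suppress=True,linewidth=150)
z=np.load("w5.npz");T=z["T"];p=cv2.imread("pics/w5.png");P=wcloud(T,z["d"]);hsv=cv2.cvtColor(p,cv2.COLOR_BGR2HSV)
v,u=np.mgrid[:384,:512];H=hsv[...,0]
g=(hsv[...,1]<45)&(P[...,2]<.025)&(P[...,2]>-.02)&(u>130)&(u<300)&(v>5)&(v<130)&(hsv[...,2]>60)
n,l,s,c=cv2.connectedComponentsWithStats(cv2.morphologyEx(g.astype(np.uint8),cv2.MORPH_OPEN,np.ones((3,3))));i=1+np.argmax(s[1:,4]);g=l==i
print("plate z",np.median(P[g][:,2]))
X=watz(T,np.c_[u[g],v[g]],.006)[:,:2];(c,wh,a)=cv2.minAreaRect((X*1000).astype(np.float32));print(g.sum(),c,wh,a)
m=(H>5)&(H<20)&(hsv[...,1]>200)&(hsv[...,2]>150)&(u>230)&(u<280)&(v>70)&(v<115)&(P[...,2]>.09)&(P[...,2]<.16)
Q=P[m];print(m.sum(),Q.mean(0))
for psi in np.radians([a,27,28,29]):
    ex=np.array([np.cos(psi),np.sin(psi)]);ey=np.array([-ex[1],ex[0]])
    X,Y,Z=Q[:,:2]@ex,Q[:,:2]@ey,Q[:,2];o=np.array(c)/1000
    th=np.radians(30);A=-X*np.sin(th)+Z*np.cos(th);B=X*np.cos(th)+Z*np.sin(th)  # axial, normal
    print(np.degrees(psi),"Y pct",np.percentile(Y,[1,5,50,95,99]),"A",np.percentile(A,[1,5,50,95,99]),"B",np.percentile(B,[1,5,50,95,99]),"rack o",o@ex,o@ey)
    A0=np.percentile(A,96)
    e=m.copy();
    for k in (60,48,12,0):  # heights from centre... top face is +60
        pass
    Yc=(np.percentile(Y,3)+np.percentile(Y,97))/2;Bc=np.percentile(B,2.5)+.015;
    ax=lambda t:(lambda AA:np.r_[(-AA*np.sin(th)+Bc*np.cos(th))*ex+Yc*ey,AA*np.cos(th)+Bc*np.sin(th)])(A0-.06+t)
    print(" centre",ax(0)," grip+42",ax(.042))
E
```

```text
plate z 0.007434614862432354
10131 (530.7904663085938, 237.64535522460938) (148.384521484375, 198.49786376953125) 26.522716522216797
0 [nan nan nan]<stdin>:10: RuntimeWarning: Mean of empty slice.
  ret = um.true_divide(
Traceback (most recent call last):
IndexError: index -1 is out of bounds for axis 0 with size 0
```

```bash
cat > cap.py <<'E'
from h import *
np.set_printoptions(precision=4,suppress=True,linewidth=150)
z=np.load("w5.npz");T=z["T"];p=cv2.imread("pics/w5.png");P=wcloud(T,z["d"]);hsv=cv2.cvtColor(p,cv2.COLOR_BGR2HSV)
v,u=np.mgrid[:384,:512];H=hsv[...,0]
print(hsv[93,257],P[93,257],hsv[103,257],P[103,257],P[80,257])
m=(H>5)&(H<22)&(hsv[...,1]>170)&(hsv[...,2]>150)&(u>232)&(u<280)&(v>68)&(v<115)
Q=P[m];print(m.sum(),Q.mean(0),np.percentile(Q,[2,50,98],axis=0))
Q=Q[(Q[:,2]>.08)&(Q[:,2]<.2)]
th=np.radians(30)
for psi in np.radians([26.5,28]):
    ex=np.array([np.cos(psi),np.sin(psi)]);ey=np.array([-ex[1],ex[0]])
    X,Y,Z=Q[:,:2]@ex,Q[:,:2]@ey,Q[:,2];o=np.array([.5308,.2376])
    A=-X*np.sin(th)+Z*np.cos(th);B=X*np.cos(th)+Z*np.sin(th)
    q=[1,5,50,95,99]
    print(np.degrees(psi),"Y",np.percentile(Y,q),"A",np.percentile(A,q),"B",np.percentile(B,q),"rack o",o@ex,o@ey)
    A0=np.percentile(A,96);Yc=(np.percentile(Y,3)+np.percentile(Y,97))/2;Bc=np.percentile(B,3)+.015
    ax=lambda AA:np.r_[(-AA*np.sin(th)+Bc*np.cos(th))*ex+Yc*ey,AA*np.cos(th)+Bc*np.sin(th)]
    print(" centre",ax(A0-.06)," grip+42",ax(A0-.018))
E
python3 cap.py
```

```text
[ 12 187 242] [0.525  0.1718 0.1294] [ 12 187 241] [0.5167 0.1673 0.1232] [0.5359 0.1778 0.1251]
1069 [0.5246 0.1731 0.1263] [[0.5071 0.1569 0.1159]
 [0.5246 0.1731 0.1255]
 [0.542  0.1892 0.1321]]
26.5 Y [-0.0931 -0.0919 -0.0791 -0.0666 -0.0656] A [-0.1824 -0.179  -0.1625 -0.1611 -0.1607] B [0.5184 0.5203 0.5379 0.5464 0.5467] rack o 0.5810477595332455 -0.024205394882045362
 centre [0.5481 0.185  0.0757]  grip+42 [0.5293 0.1756 0.1121]
28.0 Y [-0.1074 -0.1061 -0.0935 -0.0808 -0.0797] A [-0.1813 -0.1778 -0.1613 -0.1599 -0.1596] B [0.5165 0.5181 0.5359 0.5445 0.5449] rack o 0.5802150256074461 -0.039407157463469816
 centre [0.5479 0.1856 0.0758]  grip+42 [0.5294 0.1757 0.1121]
```

```bash
python3 -m pendant '[{"claw":0.7,"dx":24,"dy":14,"dz":0,"twist":-0.04},{"claw":0.7,"dx":50,"dy":29,"dz":-20,"twist":-0.04},{"claw":0.7,"dx":72,"dy":42,"dz":-50,"twist":-0.04},{"claw":0.7,"dx":72,"dy":42,"dz":-85,"twist":-0.04},{"claw":0.7,"dx":72,"dy":42,"dz":-120,"twist":-0.04},{"claw":0.7,"dx":72,"dy":42,"dz":-145,"twist":-0.04},{"claw":0.7,"dx":72,"dy":42,"dz":-165,"twist":-0.04},{"claw":0.7,"dx":72,"dy":42,"dz":-165,"twist":-0.04}]' 20; python3 -m pendant '[{"claw":0.25,"dx":0,"dy":0,"dz":0,"twist":0},{"claw":0.25,"dx":0,"dy":0,"dz":0,"twist":0},{"claw":0.25,"dx":0,"dy":0,"dz":0,"twist":0},{"claw":0.25,"dx":0,"dy":0,"dz":0,"twist":0},{"claw":0.25,"dx":0,"dy":0,"dz":0,"twist":0},{"claw":0.25,"dx":0,"dy":0,"dz":0,"twist":0}]' 20
```

```text
clock: 8.85
tool_pos: [0.5258, 0.1747, 0.0944]
eef_rot: [0.973, 0.231, -0.003, 0.0]
contact_force: [-0.7, 0.6, -0.5]
opening: 0.7
finger_force: 0.0
clock: 9.45
tool_pos: [0.5282, 0.1755, 0.0976]
eef_rot: [0.973, 0.231, 0.001, 0.0]
contact_force: [-0.4, 0.2, 6.6]
opening: 0.338
finger_force: 20.0
```

```bash
python3 -m pendant '[{"claw":0.2,"dx":-6,"dy":-3,"dz":12,"twist":0},{"claw":0.2,"dx":-13,"dy":-6.5,"dz":25,"twist":0},{"claw":0.2,"dx":-20,"dy":-10,"dz":39,"twist":0},{"claw":0.2,"dx":-27,"dy":-13.5,"dz":52,"twist":0},{"claw":0.2,"dx":-35,"dy":-17.5,"dz":68,"twist":0},{"claw":0.2,"dx":-42,"dy":-21,"dz":90,"twist":0},{"claw":0.2,"dx":-42,"dy":-21,"dz":115,"twist":0},{"claw":0.2,"dx":-42,"dy":-21,"dz":125,"twist":0}]' 20; python3 -m pendant '[{"claw":0.2,"dx":0,"dy":0,"dz":0,"twist":0},{"claw":0.2,"dx":0,"dy":0,"dz":0,"twist":0}]' ; python3 - <<'E'
from h import *
for c in ("scene","wrist"):
    p,d=eyes.snapshot(c);cv2.imwrite(f"pics/l_{c}.png",p)
a=cv2.resize(cv2.imread("pics/l_scene.png")[130:260,140:270],(500,500),interpolation=cv2.INTER_CUBIC)
b=cv2.imread("pics/l_wrist.png")[80:330,130:400];cv2.imwrite("pics/l.png",np.hstack([a,cv2.resize(b,(300,278)).copy() if 0 else cv2.copyMakeBorder(cv2.resize(b,(300,278)),0,222,0,0,cv2.BORDER_CONSTANT)]))
E
```

```text
clock: 10.25
tool_pos: [0.4851, 0.154, 0.2241]
eef_rot: [0.973, 0.231, 0.001, 0.0]
contact_force: [0.6, 0.5, -1.6]
opening: 0.343
finger_force: 19.9
clock: 10.45
tool_pos: [0.4849, 0.154, 0.2213]
eef_rot: [0.973, 0.231, -0.001, 0.0]
contact_force: [0.7, 0.3, -0.8]
opening: 0.342
finger_force: 19.9
```

View pics/l.png

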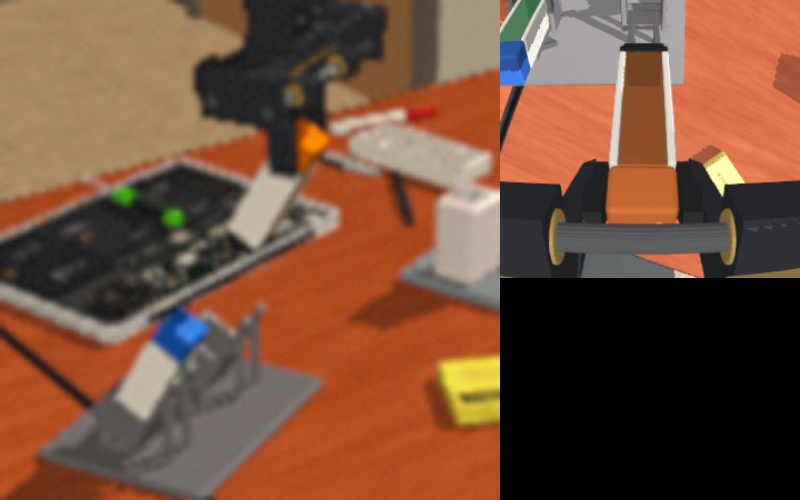

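The cell is out of the rack and gripped at the cap, still tilted about 30°, with its bottom toward the rack's +x. In the wrist crop the base end is at about (645,48). I'll loosen the grip stepwise and measure the tilt to see whether gravity swings it upright.

```bash
cat > tilt.py <<'E'
import sys
from h import *
T=wpose();p,d=eyes.snapshot("wrist");cv2.imwrite(f"pics/t{sys.argv[1]}.png",p)
P=wcloud(np.array(info("wrist")["T_tool_cam"]),d).reshape(-1,3)  # tool frame
m=(abs(P[:,1])<.009)&(P[:,2]>-.035)&(P[:,2]<.11)&(P[:,0]>-.03)&(P[:,0]<.10)&(d.ravel()>0)
Q=P[m]
b=Q[(Q[:,2]>.0)]
if len(b)>20:
    best=max(np.radians(np.arange(-20,60,1)),key=lambda t:np.histogram(b[:,0]*np.cos(t)-b[:,2]*np.sin(t),bins=np.arange(-.05,.11,.002))[0].max())
    e=b[:,0]*np.cos(best)-b[:,2]*np.sin(best);h,ed=np.histogram(e,bins=np.arange(-.05,.11,.002))
    k=abs(e-ed[h.argmax()]-.001)<.004;f=np.polyfit(b[k,2],b[k,0],1);print("n",len(b),k.sum(),"tilt deg",np.degrees(np.arctan(f[0])),"face x at z=-.019:",np.polyval(f,-.019),"zmax",b[k,2].max())
top=Q[Q[:,2]<-.03]
s=r.get_state();print("clk",s["clock"],"open",s["opening"],s["finger_force"],s["contact_force"],"pos",s["tool_pos"])
E
python3 tilt.py 0; python3 -m pendant '[{"claw":0.2,"dx":0,"dy":0,"dz":0,"twist":0},{"claw":0.2,"dx":0,"dy":0,"dz":0,"twist":0},{"claw":0.2,"dx":0,"dy":0,"dz":0,"twist":0}]' 8|tail -2;python3 tilt.py 1; python3 -m pendant '[{"claw":0.2,"dx":0,"dy":0,"dz":0,"twist":0},{"claw":0.2,"dx":0,"dy":0,"dz":0,"twist":0},{"claw":0.2,"dx":0,"dy":0,"dz":0,"twist":0}]' 5|tail -2;python3 tilt.py 2
```

```text
n 2521 2521 tilt deg 30.044258654848537 face x at z=-.019: 0.010903124743981842 zmax 0.07029745756370556
clk 10.6 open 0.33617535478948446 19.948912814143114 [ 0.29212649 -0.32482151 -1.59435866] pos [0.48481171 0.15413991 0.22068906]
opening: 0.34
finger_force: 8.0
n 2522 2522 tilt deg 29.95611780569223 face x at z=-.019: 0.01092228168742648 zmax 0.07005431165429704
clk 10.95 open 0.3445025634583405 7.968940665282389 [ 0.38064788 -0.53403951 -2.32612557] pos [0.48551284 0.15441413 0.22156213]
opening: 0.337
finger_force: 5.0
n 2495 2495 tilt deg 29.700981246310942 face x at z=-.019: 0.01092563824202012 zmax 0.06996862086919059
clk 11.3 open 0.3439324197341165 4.983125010039657 [-0.58094674 -0.22541678 -1.09381751] pos [0.48558455 0.15445632 0.22183109]
```

```bash
python3 -m pendant '[{"claw":0.2,"dx":0,"dy":0,"dz":0,"twist":0},{"claw":0.2,"dx":0,"dy":0,"dz":0,"twist":0}]' 4|tail -2;python3 tilt.py 3; python3 -m pendant '[{"claw":0.2,"dx":0,"dy":0,"dz":0,"twist":0},{"claw":0.2,"dx":0,"dy":0,"dz":0,"twist":0}]' 3|tail -2;python3 tilt.py 4;  python3 -m pendant '[{"claw":0.2,"dx":0,"dy":0,"dz":0,"twist":0},{"claw":0.2,"dx":0,"dy":0,"dz":0,"twist":0},{"claw":0.2,"dx":0,"dy":0,"dz":0,"twist":0}]' 3|tail -2;python3 tilt.py 5
```

```text
opening: 0.341
finger_force: 4.0
n 2474 2474 tilt deg 29.070794531375252 face x at z=-.019: 0.010958630792374836 zmax 0.0702525257794411
clk 11.55 open 0.33967236601413414 3.9948460401501507 [ 0.22762558  0.73018946 -0.89457299] pos [0.48556554 0.15444981 0.22180297]
opening: 0.339
finger_force: 3.0
n 2448 2448 tilt deg 28.430123191759634 face x at z=-.019: 0.010958324493536998 zmax 0.07159283215135373
clk 11.8 open 0.33981974505947304 2.999840460524865 [-0.63086812  0.22651611 -0.52650007] pos [0.48556416 0.15445911 0.22178835]
opening: 0.343
finger_force: 3.0
n 2465 2465 tilt deg 28.470421664765944 face x at z=-.019: 0.01092132241148295 zmax 0.07187966610222318
clk 12.15 open 0.342276730287137 2.9998386733132065 [-0.30877008 -0.27635274 -1.82627915] pos [0.48558208 0.15447581 0.22179644]
```

```bash
python3 -m pendant '[{"claw":0.2,"dx":10,"dy":-30,"dz":18,"twist":0.12},{"claw":0.2,"dx":24,"dy":-70,"dz":18,"twist":0.26},{"claw":0.2,"dx":40,"dy":-112,"dz":18,"twist":0.4},{"claw":0.2,"dx":55,"dy":-154,"dz":18,"twist":0.54},{"claw":0.2,"dx":70,"dy":-196,"dz":18,"twist":0.68},{"claw":0.2,"dx":85,"dy":-238,"dz":18,"twist":0.82},{"claw":0.2,"dx":100,"dy":-278,"dz":18,"twist":0.96},{"claw":0.2,"dx":112,"dy":-310,"dz":18,"twist":1.1}]' 12; python3 -m pendant '[{"claw":0.2,"dx":8,"dy":-24,"dz":0,"twist":0.12},{"claw":0.2,"dx":14,"dy":-40,"dz":0,"twist":0.24},{"claw":0.2,"dx":17,"dy":-48,"dz":0,"twist":0.326},{"claw":0.2,"dx":17,"dy":-48,"dz":0,"twist":0.326},{"claw":0.2,"dx":17,"dy":-48,"dz":0,"twist":0.326},{"claw":0.2,"dx":17,"dy":-48,"dz":0,"twist":0.326}]' 12; python3 tilt.py 6; python3 look.py w6 seat=.012 lens_height=.062
```

```text
clock: 12.95
tool_pos: [0.5978, -0.1592, 0.2395]
eef_rot: [0.708, 0.706, -0.0, 0.0]
contact_force: [-0.7, 0.4, -0.9]
opening: 0.343
finger_force: 12.0
clock: 13.55
tool_pos: [0.6144, -0.2024, 0.2399]
eef_rot: [0.585, 0.811, 0.0, -0.0]
contact_force: [-0.3, 0.1, -1.8]
opening: 0.337
finger_force: 12.0
n 2443 2443 tilt deg 28.444320802211926 face x at z=-.019: 0.011710210989943754 zmax 0.07134028148426569
clk 13.6 open 0.33717298476586055 11.999952835030854 [ 0.17228656  0.51631263 -1.43513989] pos [ 0.614498   -0.20238409  0.23996524]
[ 0.6146 -0.2029  0.24  ] [0.5848 0.8112 0.     0.0001] [ 0.5677  0.7751 -0.6231  1.4781  0.4911  1.0474  0.1539] 13.75
```

View pics/w6b.png

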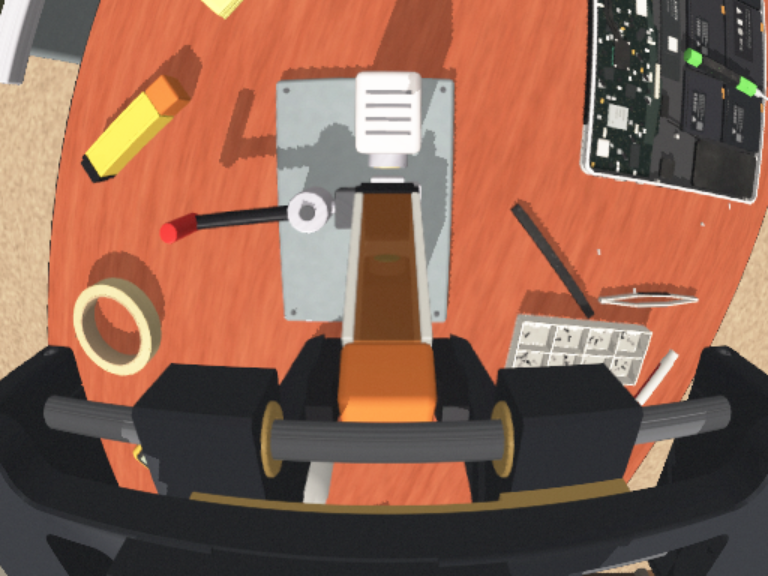

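The wrist picture shows the tilted cell, orange cap at (388,380) and base at (388,190), pointing at the white lamp at (388,115). The open lever is at the left, with its post at (178,230). Next I push the base against the lamp's inner face so the cell turns upright in the grip.

```bash
python3 -m pendant '[{"claw":0.2,"dx":0,"dy":0,"dz":-25,"twist":0},{"claw":0.2,"dx":0,"dy":0,"dz":-50,"twist":0},{"claw":0.2,"dx":0,"dy":0,"dz":-75,"twist":0},{"claw":0.2,"dx":0,"dy":0,"dz":-88,"twist":0},{"claw":0.2,"dx":0,"dy":0,"dz":-88,"twist":0},{"claw":0.2,"dx":-1.6,"dy":4.7,"dz":-88,"twist":0},{"claw":0.2,"dx":-3.1,"dy":9.5,"dz":-88,"twist":0},{"claw":0.2,"dx":-4.4,"dy":13.3,"dz":-88,"twist":0}]' 12; python3 -m pendant '[{"claw":0.2,"dx":-1.8,"dy":5.5,"dz":2,"twist":0},{"claw":0.2,"dx":-3.6,"dy":11,"dz":4,"twist":0},{"claw":0.2,"dx":-5.4,"dy":16.4,"dz":6,"twist":0},{"claw":0.2,"dx":-7.2,"dy":21.9,"dz":8,"twist":0},{"claw":0.2,"dx":-7.2,"dy":21.9,"dz":8,"twist":0}]' 12;python3 tilt.py 7
```

```text
clock: 14.55
tool_pos: [0.6109, -0.1895, 0.1532]
eef_rot: [0.585, 0.811, 0.001, 0.001]
contact_force: [-0.2, -1.9, 0.3]
opening: 0.338
finger_force: 12.0
clock: 15.05
tool_pos: [0.6034, -0.1674, 0.161]
eef_rot: [0.585, 0.811, 0.0, 0.001]
contact_force: [0.4, -2.9, 5.5]
opening: 0.337
finger_force: 12.0
n 3597 1780 tilt deg 13.285866014913712 face x at z=-.019: 0.011937589995663616 zmax 0.0774451304146617
clk 15.1 open 0.34229827150663167 12.00018648407422 [-0.19094696 -2.28113151  6.97280439] pos [ 0.60344331 -0.16757339  0.1608155 ]
```

```bash
python3 -m pendant '[{"claw":0.2,"dx":-1.6,"dy":4.8,"dz":2,"twist":0},{"claw":0.2,"dx":-3.2,"dy":9.6,"dz":3,"twist":0},{"claw":0.2,"dx":-4.8,"dy":14.4,"dz":4,"twist":0},{"claw":0.2,"dx":-6.4,"dy":19.2,"dz":5,"twist":0},{"claw":0.2,"dx":-7.4,"dy":22.6,"dz":5,"twist":0},{"claw":0.2,"dx":-7.4,"dy":22.6,"dz":5,"twist":0}]' 12;python3 tilt.py 8
```

```text
clock: 15.7
tool_pos: [0.595, -0.1447, 0.1646]
eef_rot: [0.584, 0.811, -0.0, -0.001]
contact_force: [-0.6, -0.9, 0.8]
opening: 0.342
finger_force: 12.0
n 2784 1100 tilt deg -1.8851560669092118 face x at z=-.019: 0.013603284650000378 zmax 0.08125088840333936
clk 15.75 open 0.3399243353301515 11.997322771057952 [-0.12466258 -0.11883009  2.00347177] pos [ 0.59505126 -0.14480533  0.16455495]
```

```bash
python3 -m pendant '[{"claw":0.2,"dx":1,"dy":-3,"dz":8,"twist":0},{"claw":0.2,"dx":3,"dy":-11,"dz":15,"twist":0},{"claw":0.2,"dx":6,"dy":-21,"dz":15,"twist":0},{"claw":0.2,"dx":7.8,"dy":-29,"dz":15,"twist":0},{"claw":0.2,"dx":7.8,"dy":-29,"dz":15,"twist":0},{"claw":0.2,"dx":7.8,"dy":-29,"dz":15,"twist":0}]' 12;python3 tilt.py 9; python3 - <<'E'
from h import *
p,d=eyes.snapshot("scene");w=cv2.imread("pics/t9.png")
a=cv2.resize(p[140:220,240:320],(400,400),interpolation=cv2.INTER_CUBIC);b=cv2.resize(w[60:300,140:380],(400,400),interpolation=cv2.INTER_CUBIC)
cv2.imwrite("pics/m.png",np.hstack([a,b]))
E
```

```text
clock: 16.35
tool_pos: [0.6031, -0.1751, 0.1794]
eef_rot: [0.585, 0.811, 0.0, -0.0]
contact_force: [-0.1, 0.1, -1.6]
opening: 0.342
finger_force: 12.0
n 2824 1039 tilt deg -2.5892536054784494 face x at z=-.019: 0.014105666205446163 zmax 0.08090078347383833
clk 16.4 open 0.33551006994770105 11.996799293265212 [-0.57743065  0.3279395  -1.65956274] pos [ 0.60308413 -0.17447424  0.17945887]
```

View pics/m.png

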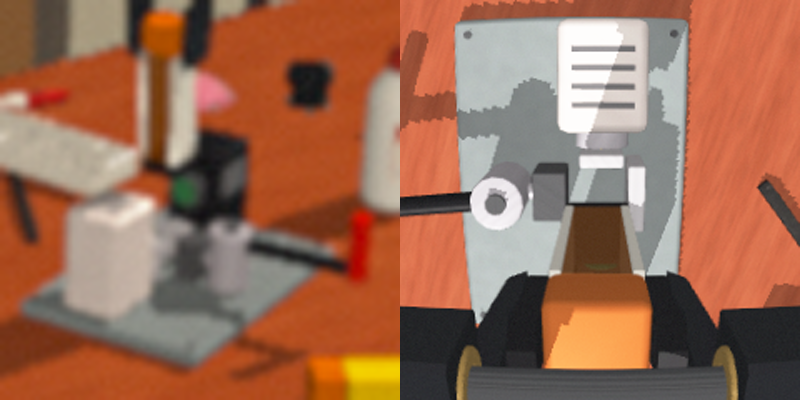

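The scene crop shows the cell upright above the seat, clear face toward the lamp. In the wrist crop the +y guide is at (600,160), the moving jaw at (550,190) and the fixed jaw at (637,200). I'll use those edges to check the seat's position.

```bash
python3 - <<'E'
from h import *
np.set_printoptions(precision=4,suppress=True)
T=wpose();S=np.array([.6056,-.176]);a=np.radians(18.2);ex=np.array([np.cos(a),np.sin(a)]);ey=np.array([-ex[1],ex[0]])
f=lambda X:np.c_[(X[:,:2]-S)@ex,(X[:,:2]-S)@ey]
print("tool",f(np.array([T[:3,3]])))
s=r.get_state();print("tcp",f(np.array([s["tool_pos"]])),s["tool_pos"])
for n,c,rr,z,e in [("fixed jaw",628,185,.05,"x=15.5"),("guide inner",600,168,.042,"y=17"),("mov jaw",568,190,.05,"x=-21"),("guide outer",600,155,.042,"")]:
    print(n,e,f(watz(T,[140+(c-400)*.6,60+rr*.6],z))*1000)
p=cv2.imread("pics/t9.png");print(p[166:176:3,236:284,1]);print(p[146:168,258:262,1].T)
E
```

```text
tool [[-0.0023  0.0786]]
tcp [[-0.0018  0.0025]] [ 0.6031 -0.1742  0.1795]
fixed jaw x=15.5 [[16.069   9.8174]]
guide inner y=17 [[ 0.0361 17.9579]]
mov jaw x=-21 [[-18.3186   6.701 ]]
guide outer  [[-0.0108 25.6822]]
[[116 114  97  65  49 119 138 139 137 140 183 199 201 198 196 196 194 195
  195 193 155 135 135 136 136 136 138 138 137 137 137 137 139 139 138 139
  138 138 133 113 131 226 243 244 241 241 241 242]
 [115 115 100  66  48 121 139 139 139 184 200 199 201 198 197 198 197 197
  197 157 136 137 139 138 139 137 139 137 140 140 139 141 140 138 139 138
  136 137 132 113 118 225 243 244 241 241 241 241]
 [116 115 102  68  47 117 140 137 183 200 197 197 198 198 196 196 196 198
  157 137 139 139 136 140 139 141 140 139 138 139 140 138 140 139 139 139
  138 137 130 114 121 228 242 243 242 240 241 242]
 [113 115 104  71  50 118 136 181 196 197 197 197 198 198 198 199 200 157
  137 138 137 137 138 139 137 138 138 138 139 138 137 138 140 138 140 138
  141 138 128 111 108 228 244 243 241 241 241 242]]
[[170 169 164 148 132 131 146 199 241 244 245 245 246 246 231 150 137 135
  134 135 135 136]
 [170 168 165 149 133 132 146 196 239 245 245 246 247 247 229 136 135 134
  135 136 136 137]
 [168 167 167 157 133 132 145 195 237 243 245 245 246 247 231 137 136 134
  135 135 136 136]
 [170 168 164 146 133 132 146 194 234 241 243 245 247 247 232 135 136 136
  135 137 136 135]]
```

```bash
python3 -m pendant '[{"claw":0.2,"dx":-1.2,"dy":3.8,"dz":-8,"twist":0},{"claw":0.2,"dx":-1.2,"dy":3.8,"dz":-18,"twist":0},{"claw":0.2,"dx":-1.2,"dy":3.8,"dz":-28,"twist":0},{"claw":0.2,"dx":-1.2,"dy":3.8,"dz":-36,"twist":0},{"claw":0.2,"dx":-1.2,"dy":3.8,"dz":-42,"twist":0},{"claw":0.2,"dx":-1.2,"dy":3.8,"dz":-48,"twist":0},{"claw":0.2,"dx":-1.2,"dy":3.8,"dz":-54,"twist":0},{"claw":0.2,"dx":-1.2,"dy":3.8,"dz":-54,"twist":0}]' 12;python3 -m pendant '[{"claw":0.2,"dx":0,"dy":0,"dz":-3,"twist":0},{"claw":0.2,"dx":0,"dy":0,"dz":-6,"twist":0},{"claw":0.2,"dx":0,"dy":0,"dz":-9,"twist":0},{"claw":0.2,"dx":0,"dy":0,"dz":-9,"twist":0}]' 12;python3 tilt.py 10
```

```text
clock: 17.25
tool_pos: [0.6017, -0.171, 0.1249]
eef_rot: [0.585, 0.811, -0.0, -0.001]
contact_force: [0.5, 0.0, -1.7]
opening: 0.34
finger_force: 12.0
clock: 17.65
tool_pos: [0.6019, -0.171, 0.1164]
eef_rot: [0.585, 0.811, -0.0, -0.0]
contact_force: [0.1, 0.2, -1.6]
opening: 0.34
finger_force: 12.0
n 4469 1093 tilt deg -1.8644084596570076 face x at z=-.019: 0.013605242798441518 zmax 0.0794407083134662
clk 17.7 open 0.3374538336368784 11.996726024954114 [-0.51062059  0.1002742  -1.58575679] pos [ 0.60205248 -0.17094168  0.11662127]
```

No contact so far, so the base is inside the guides. I'll lower it slowly to the floor.

```bash
python3 -m pendant '[{"claw":0.2,"dx":0,"dy":0,"dz":-3,"twist":0},{"claw":0.2,"dx":0,"dy":0,"dz":-6,"twist":0},{"claw":0.2,"dx":0,"dy":0,"dz":-9,"twist":0},{"claw":0.2,"dx":0,"dy":0,"dz":-12,"twist":0},{"claw":0.2,"dx":0,"dy":0,"dz":-13,"twist":0},{"claw":0.2,"dx":0,"dy":0,"dz":-14,"twist":0}]' 8;python3 -m pendant '[{"claw":0.2,"dx":0,"dy":0,"dz":-1,"twist":0},{"claw":0.2,"dx":0,"dy":0,"dz":-2,"twist":0},{"claw":0.2,"dx":0,"dy":0,"dz":-3,"twist":0},{"claw":0.2,"dx":0,"dy":0,"dz":-3,"twist":0}]' 8;python3 tilt.py 11
```

```text
clock: 18.3
tool_pos: [0.6022, -0.1712, 0.1027]
eef_rot: [0.585, 0.811, -0.0, 0.0]
contact_force: [0.3, -1.1, -0.4]
opening: 0.34
finger_force: 8.0
clock: 18.7
tool_pos: [0.6027, -0.1711, 0.1006]
eef_rot: [0.585, 0.811, 0.0, 0.001]
contact_force: [-0.7, -1.8, 4.4]
opening: 0.342
finger_force: 8.0
n 4953 982 tilt deg -1.6747706650472616 face x at z=-.019: 0.013532099923381875 zmax 0.06425383804853985
clk 18.75 open 0.34182031670031104 8.002983323312947 [-0.6290953  -0.94065518  5.08623326] pos [ 0.60271056 -0.17116426  0.10062016]
```

```bash
python3 -m pendant '[{"claw":0.2,"dx":0,"dy":0,"dz":-1,"twist":0},{"claw":0.2,"dx":0,"dy":0,"dz":-1,"twist":0},{"claw":0.4,"dx":0,"dy":0,"dz":-1,"twist":0},{"claw":0.6,"dx":0,"dy":0,"dz":-1,"twist":0},{"claw":0.6,"dx":0,"dy":0,"dz":-1,"twist":0},{"claw":0.6,"dx":0,"dy":0,"dz":-1,"twist":0}]' 3; python3 tilt.py 12; python3 -m pendant '[{"claw":0.6,"dx":0,"dy":0,"dz":10,"twist":0},{"claw":0.6,"dx":0,"dy":0,"dz":30,"twist":0},{"claw":0.6,"dx":0,"dy":0,"dz":60,"twist":0},{"claw":0.6,"dx":-15,"dy":-5,"dz":90,"twist":0},{"claw":0.6,"dx":-50,"dy":-20,"dz":120,"twist":0},{"claw":0.6,"dx":-90,"dy":-30,"dz":130,"twist":0},{"claw":0.6,"dx":-90,"dy":-30,"dz":130,"twist":0},{"claw":0.6,"dx":-90,"dy":-30,"dz":130,"twist":0}]'; python3 look.py w7 lever_post=.077 lever_pivot=.077 amber_cell_centre=.072 seat=.012
```

```text
clock: 19.35
tool_pos: [0.6019, -0.1708, 0.0984]
eef_rot: [0.585, 0.811, -0.0, -0.0]
contact_force: [0.3, -0.3, 0.5]
opening: 0.597
finger_force: 0.0
n 5354 1157 tilt deg 1.0823786506423627 face x at z=-.019: 0.006078704534903004 zmax 0.06688837687831503
clk 19.4 open 0.5976042618617017 0.0 [ 0.47792171  0.77013435 -0.69728349] pos [ 0.60199157 -0.17083213  0.09852374]
clock: 20.2
tool_pos: [0.5121, -0.2015, 0.2298]
eef_rot: [0.585, 0.811, 0.0, 0.001]
contact_force: [0.4, 0.6, -0.2]
opening: 0.603
finger_force: 0.0
lever_post 0.88 [197.7856 182.4   ] [[ 0.4552 -0.2321  0.077 ]]
lever_pivot 0.69 [292.7104 173.6832] [[ 0.5471 -0.1917  0.077 ]]
amber_cell_centre 0.82 [146.176  106.2912] [[ 0.3777 -0.1709  0.072 ]]
amber_cell_centre 0.64 [346.88   169.8048] [[ 0.603  -0.1696  0.072 ]]
seat 0.75 [331.776  161.7024] [[ 0.6025 -0.1744  0.012 ]]
[ 0.5132 -0.2001  0.2284] [ 0.5845  0.8114  0.0005 -0.0002] [ 0.6668  0.6652 -0.6379  1.7898  0.5067  0.8562  0.1122] 20.45
```

View pics/w7b.png

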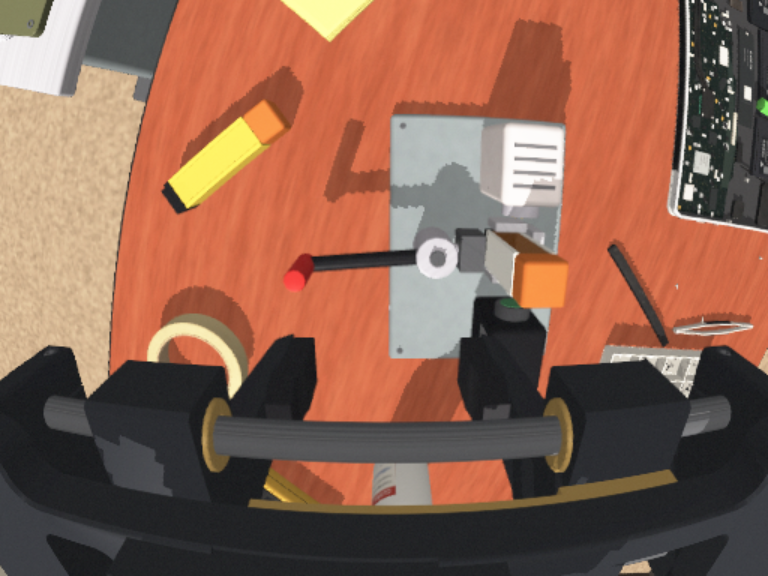

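The cell stands in the seat with its orange cap at (540,275), between the lamp and sensor, white side toward the lever. The lever is open, with its post at (297,272). Now I check seating height, position and yaw from the cap's top face.

```bash
cat > seated.py <<'E'
import sys
from h import *
n=sys.argv[1];z=np.load(n+".npz");T=z["T"];p=cv2.imread(f"pics/{n}.png");P=wcloud(T,z["d"]);hsv=cv2.cvtColor(p,cv2.COLOR_BGR2HSV);H=hsv[...,0]
S=np.array([.6056,-.176]);a=np.radians(18.2);ex=np.array([np.cos(a),np.sin(a)]);ey=np.array([-ex[1],ex[0]])
m=(H>5)&(H<22)&(hsv[...,1]>150)&(P[...,2]>.126)&(P[...,2]<.15)&(np.linalg.norm(P[...,:2]-S,axis=-1)<.05)
v,u=np.where(m);Q=P[m];f=np.linalg.lstsq(np.c_[Q[:,:2]-Q[:,:2].mean(0),np.ones(len(Q))],Q[:,2],rcond=None)[0]
X=watz(T,np.c_[u,v],.132)[:,:2];(c,wh,ang)=cv2.minAreaRect((X*1000).astype(np.float32));d=np.array(c)/1000-S
print(m.sum(),"z",np.median(Q[:,2]),"slope",f[:2],"c st",d@ex*1e3,d@ey*1e3,wh,ang)
E
python3 seated.py w7
```

```text
979 z 0.1313251962464307 slope [ 0.04033098 -0.02661699] c st -3.5268496911154146 4.68222048409382 (31.329605102539062, 29.757671356201172) 17.50291633605957
```

```bash
cat > rel.py <<'E'
from h import *
import sys
n=sys.argv[1];z=np.load(n+".npz");T=z["T"];P=wcloud(T,z["d"]);v,u=np.mgrid[:384,:512]
S=np.array([.6056,-.176]);a=np.radians(18.2);ex=np.array([np.cos(a),np.sin(a)]);ey=np.array([-ex[1],ex[0]])
X=(P[...,:2]-S)@ex;Y=(P[...,:2]-S)@ey
for nm,m,zz in [("lamp",(abs(Y-.072)<.045)&(abs(X)<.05)&(abs(P[...,2]-.09)<.008),.09),("sensor",(abs(Y+.072)<.045)&(abs(X)<.05)&(abs(P[...,2]-.09)<.008),.09),("plate",(abs(P[...,2]-.012)<.006)&(abs(X+.02)<.09)&(abs(Y)<.12),.012)]:
    m=cv2.morphologyEx(m.astype(np.uint8),cv2.MORPH_OPEN,np.ones((3,3)))>0
    W=watz(T,np.c_[u[m],v[m]],zz)[:,:2]-S;c,wh,ang=cv2.minAreaRect((np.c_[W@ex,W@ey]*1000).astype(np.float32));print(nm,m.sum(),np.median(P[m][:,2]),c,wh,ang)
E
python3 rel.py w7; python3 - <<'E'
from h import *
S=np.array([.6056,-.176]);a=np.radians(18.2);ex=np.array([np.cos(a),np.sin(a)]);ey=np.array([-ex[1],ex[0]])
for cam in ("top","scene"):
    p,d=eyes.snapshot(cam);cv2.imwrite(f"pics/s_{cam}.png",p);P=cloud(cam,d);hsv=cv2.cvtColor(p,cv2.COLOR_BGR2HSV);H=hsv[...,0]
    m=(H>5)&(H<20)&(hsv[...,1]>190)&(P[...,2]>.1)&(np.linalg.norm(P[...,:2]-S,axis=-1)<.06)
    Q=P[m];print(cam,m.sum(),Q.mean(0),(Q[:,:2].mean(0)-S)@ex,(Q[:,:2].mean(0)-S)@ey,np.percentile(Q[:,2],[50,90]))
    for q,z in (("amber_cell_centre",.072),):
        for o in nets.place_of(cam,q)[:2]: X=atz(cam,o["position"][0]*512,o["position"][1]*384,z)[:2]-S;print(q,o["confidence"],X@ex,X@ey)
E
```

```text
lamp 2257 0.0892483905240305 (-1.9421062469482422, 72.53414916992188) (44.104896545410156, 55.341548919677734) 0.09414899349212646
sensor 839 0.08905133379933278 (8.608332633972168, -57.992652893066406) (33.42559051513672, 63.89959716796875) 42.400203704833984
plate 9094 0.011367350164327134 (-20.86602783203125, 1.7677764892578125) (148.89019775390625, 213.3190155029297) 0.15149497985839844
top 20 [ 0.59731296 -0.16225953  0.15553197] -0.003580830420289459 0.015641394332420552 [0.13134347 0.30665744]
amber_cell_centre 0.56 -0.2378838774256828 0.08719944414896447
amber_cell_centre 0.49 -0.005419017072554256 -0.0019333521025040165
scene 79 [ 0.59761986 -0.16841738  0.12431688] -0.0052125937617591685 0.009695752338339568 [0.12621961 0.13345261]
amber_cell_centre 0.82 -0.27418895372857893 0.16528452253106254
amber_cell_centre 0.58 -0.026411008155330873 0.021669507426874908
```

```bash
python3 -m pendant '[{"claw":0.5,"dx":-12,"dy":-6,"dz":0,"twist":-0.12},{"claw":0.5,"dx":-30,"dy":-15,"dz":0,"twist":-0.26},{"claw":0.5,"dx":-50,"dy":-24,"dz":-20,"twist":-0.4},{"claw":0.5,"dx":-60,"dy":-29,"dz":-50,"twist":-0.54},{"claw":0.5,"dx":-60,"dy":-29,"dz":-75,"twist":-0.68},{"claw":0.5,"dx":-60,"dy":-29,"dz":-88,"twist":-0.79},{"claw":0.5,"dx":-60,"dy":-29,"dz":-88,"twist":-0.79},{"claw":0.5,"dx":-60,"dy":-29,"dz":-88,"twist":-0.79}]' 10; python3 -m pendant '[{"claw":0.5,"dx":0,"dy":0,"dz":0,"twist":0},{"claw":0.5,"dx":0,"dy":0,"dz":0,"twist":0}]' >/dev/null; python3 look.py w8 lever_post=.077; python3 - <<'E'
from h import *
z=np.load("w8.npz");T=z["T"];p=cv2.imread("pics/w8.png");P=wcloud(T,z["d"]);hsv=cv2.cvtColor(p,cv2.COLOR_BGR2HSV)
H=hsv[...,0];m=((H<6)|(H>172))&(hsv[...,1]>190)&(P[...,2]>.088)&(P[...,2]<.11)&(np.linalg.norm(P[...,:2]-[.4535,-.2295],axis=-1)<.04)
v,u=np.where(m);print(m.sum(),watz(T,np.c_[u,v],.093).mean(0),P[m].mean(0))
E
```

```text
clock: 21.45
tool_pos: [0.4526, -0.2297, 0.1409]
eef_rot: [0.851, 0.525, 0.0, 0.0]
contact_force: [-0.2, -0.8, 0.7]
opening: 0.501
finger_force: 0.0
[ 0.4525 -0.2302  0.1414] [0.852  0.5236 0.0005 0.0005] [ 0.5786  0.706  -0.3225  2.0036  0.4444  0.4984 -0.5349] 21.75
83 [ 0.45707808 -0.22652267  0.093     ] [ 0.45674358 -0.22728213  0.09069512]
```

```bash
python3 -m pendant '[{"claw":0.5,"dx":3,"dy":3,"dz":-25,"twist":0},{"claw":0.5,"dx":3,"dy":3,"dz":-50,"twist":0},{"claw":0.5,"dx":3,"dy":3,"dz":-76,"twist":0},{"claw":0.5,"dx":3,"dy":3,"dz":-76,"twist":0},{"claw":0,"dx":3,"dy":3,"dz":-76,"twist":0},{"claw":0,"dx":3,"dy":3,"dz":-76,"twist":0},{"claw":0,"dx":3,"dy":3,"dz":-76,"twist":0},{"claw":0,"dx":3,"dy":3,"dz":-76,"twist":0}]' 8
```

```text
clock: 22.55
tool_pos: [0.4572, -0.2271, 0.066]
eef_rot: [0.852, 0.524, 0.002, 0.001]
contact_force: [1.8, 0.2, 1.3]
opening: 0.18
finger_force: 8.0
```

```bash
python3 -m pendant '[{"claw":0,"dx":3.5,"dy":-9.1,"dz":0,"twist":0},{"claw":0,"dx":8,"dy":-17.8,"dz":0,"twist":0},{"claw":0,"dx":13.2,"dy":-26,"dz":0,"twist":0},{"claw":0,"dx":19.2,"dy":-33.7,"dz":0,"twist":0},{"claw":0,"dx":25.9,"dy":-40.8,"dz":0,"twist":0},{"claw":0,"dx":33.3,"dy":-47.2,"dz":0,"twist":0},{"claw":0,"dx":41.3,"dy":-52.8,"dz":0,"twist":0},{"claw":0,"dx":49.8,"dy":-57.7,"dz":0,"twist":0}]' 8; python3 -m pendant '[{"claw":0,"dx":8.9,"dy":-3.9,"dz":0,"twist":0},{"claw":0,"dx":18.2,"dy":-7,"dz":0,"twist":0},{"claw":0,"dx":27.7,"dy":-9.2,"dz":0,"twist":0},{"claw":0,"dx":37.4,"dy":-10.4,"dz":0,"twist":0},{"claw":0,"dx":47.2,"dy":-10.7,"dz":0,"twist":0},{"claw":0,"dx":56.9,"dy":-10,"dz":0,"twist":0},{"claw":0,"dx":66.6,"dy":-8.4,"dz":0,"twist":0},{"claw":0,"dx":76.8,"dy":-5.5,"dz":0,"twist":0}]' 8;python3 -m pendant '[{"claw":0,"dx":0,"dy":0,"dz":0,"twist":0},{"claw":0,"dx":1.9,"dy":0.6,"dz":0,"twist":0},{"claw":0,"dx":1.9,"dy":0.6,"dz":0,"twist":0}]' 8
```

```text
clock: 23.35
tool_pos: [0.5043, -0.286, 0.0653]
eef_rot: [0.852, 0.523, -0.001, -0.0]
contact_force: [-1.7, 1.0, 6.4]
opening: 0.183
finger_force: 8.0
clock: 24.15
tool_pos: [0.5805, -0.2902, 0.0644]
eef_rot: [0.852, 0.523, -0.002, -0.001]
contact_force: [-18.5, -1.4, 8.2]
opening: 0.179
finger_force: 8.0
clock: 24.45
tool_pos: [0.5803, -0.2897, 0.0641]
eef_rot: [0.852, 0.523, -0.004, -0.002]
contact_force: [-8.4, -0.2, 5.3]
opening: 0.175
finger_force: 8.0
```

```bash
python3 -m pendant '[{"claw":0.35,"dx":0,"dy":0,"dz":0,"twist":0},{"claw":0.35,"dx":0,"dy":0,"dz":0,"twist":0},{"claw":0.35,"dx":0,"dy":0,"dz":20,"twist":0},{"claw":0.35,"dx":-5,"dy":0,"dz":50,"twist":0},{"claw":0.35,"dx":-20,"dy":10,"dz":90,"twist":0.14},{"claw":0.6,"dx":-40,"dy":25,"dz":130,"twist":0.28},{"claw":0.6,"dx":-65,"dy":40,"dz":170,"twist":0.42},{"claw":0.6,"dx":-90,"dy":60,"dz":190,"twist":0.56}]' 8;python3 -m pendant '[{"claw":0.6,"dx":0,"dy":0,"dz":0,"twist":0},{"claw":0.6,"dx":0,"dy":0,"dz":0,"twist":0},{"claw":0.6,"dx":0,"dy":0,"dz":0,"twist":0}]'|head -2; python3 look.py w9 lever_post=.077 lever_pivot=.077 amber_cell_centre=.072; python3 seated.py w9; python3 rel.py w9
```

```text
clock: 25.25
tool_pos: [0.4956, -0.2291, 0.2581]
eef_rot: [0.672, 0.74, 0.002, 0.003]
contact_force: [0.3, -0.2, 0.8]
opening: 0.59
finger_force: 0.0
clock: 25.55
tool_pos: [0.4945, -0.23, 0.2541]
lever_post 0.72 [326.8096 219.6864] [[ 0.5826 -0.2871  0.077 ]]
lever_pivot 0.89 [307.8144 140.0832] [[ 0.5463 -0.1948  0.077 ]]
amber_cell_centre 0.92 [159.2832 109.0176] [[ 0.3773 -0.1733  0.072 ]]
amber_cell_centre 0.77 [359.4752 127.7952] [[ 0.6058 -0.1742  0.072 ]]
[ 0.494  -0.2297  0.2539] [ 0.6745  0.7383  0.     -0.0006] [ 0.721   0.6177 -0.6143  1.7772  0.4433  0.8896 -0.0015] 25.75
865 z 0.13117603783030357 slope [ 0.03755062 -0.00743713] c st -2.406731144284366 1.998362911879254 (30.97037696838379, 30.175691604614258) 16.820091247558594
lamp 1927 0.08926748090769637 (-1.815500259399414, 71.98572540283203) (55.07390213012695, 44.30377960205078) 89.61589813232422
sensor 1557 0.08901782770242928 (-2.573535919189453, -68.90663146972656) (55.99803161621094, 44.150672912597656) 88.87759399414062
plate 8401 0.011368920771879398 (-21.08926010131836, 1.4306793212890625) (213.32908630371094, 148.8041534423828) 89.79899597167969
```

View pics/w9b.png

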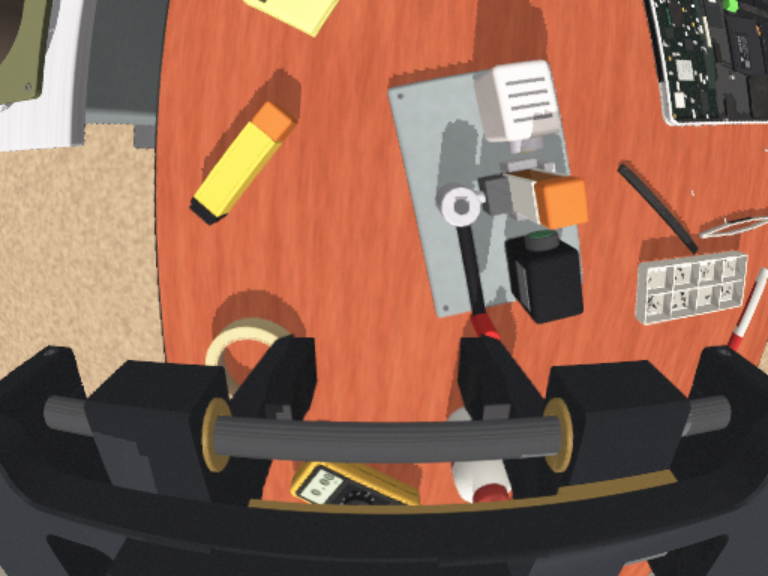

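The cell is seated upright with its cap at (562,200), centred between the heads to within about 1 mm and with yaw off by about 1.4°. The lever is closed along the station's -y, with its post at (485,327). The gripper is clear of everything.

```bash
python3 -c "
from plant import r
print(r.finish_job())"
```

```text
the job is handed in; nothing more can be done
None
```

The job is handed in: the amber cell is seated upright with its clear faces toward the lamp and sensor, the lever is closed and released, and the last wrist-camera check put the cell within about 1 mm and 1.4° of square; the hand-in returned no verdict.

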